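# Hold the spring probe on the red contact of a bench tester

## Robot

A 6-joint arm with a two-finger parallel gripper is mounted at the origin on the work surface. World frame = base frame: x ahead of the robot, y to its left, z up, the work surface at z = 0. Lengths are in m, angles in rad, forces in N, time in s.
With the tool pointing down it reaches from about 0.425 to 0.95 m from the base axis. Payload 3.5 kg.
Tool frame: the origin (TCP) lies midway between the tips of the shut fingers; the grasp point (between the pads) lies 19 mm behind it; z points along the fingers, y is the direction in which the jaws open and shut (so a half turn about z gives the same grasp; the last joint's range is limited). The gripper opens to 85 mm and grips with 20 to 120 N. Pads are 22 mm wide; open, the fingers measure 114 mm over their backs; the gripper's body (76 mm by 85 mm) begins 54 mm behind the grasp point. The pads swing forward as they close: fully open they stand 13 mm farther back than shut.
Start: joints at [-1.497, 0.286, 1.577, -0, 1.279, -0.15], TCP at [0.15, -0.658, 0.231] pointing down, gripper open.
Joint ranges: [-2.77, 2.77], [-0.9, 2.22], [0.21, 2.48], [-1.53, 4.67], [0.24, 2.81], [-2.84, 2.84]. Speed limits (rad/s): [2.79, 2.79, 3.14, 3.14, 3.14, 3.14].

## Interface

Orientations are given as a unit quaternion [x, y, z, w].
In Python, from plant import ctrl gives the robot as it stands.
- The arm moves only by the tool apply_moves, never from a script. Its argument "moves" is a list that holds one entry, the list of rows, each a list of 7 numbers: the shift along the tool's x, y, z in m, then the turn, a rotation vector about the tool's x, y, z in degrees, then the gripper's target within -1 to 1 (shut at 1, half-way at 0, fully open at -1). In form: [[[tx, ty, tz, ax, ay, az, hand], ...]]. A call has 1 to 12 rows; each row shifts and turns the pose as measured when the row begins, along the tool's axes as they then stand; what a row does not reach is not made up. A row lasts 1/10 s, in which the tool goes at most 50 mm and 8.59 degrees, less where a joint would pass 70% of its speed; a pose out of reach is approached as far as the arm can. A call with a gripper value outside its range is refused whole. The fingers move at their own pace and stop on an object; "force" is the grip in N (left out, the last holds). Time passes only in rows, so rows that do not move let the fingers close. It gives the time, the measured TCP pose, the force and the opening at its end, in the units of the state.
- ctrl.get_state(): the state, without advancing time (a new reading comes with each control period).
- ctrl.read_camera(name): name is "side" or "top"; returns the picture (420x560x3 uint8, red, green, blue); there is no depth.
- ctrl.get_calibration(name): a dict with "camera_matrix" (3x3 intrinsics, pixels), "cam_to_world" (4x4, takes a point from camera to world coordinates). Camera axes: x right, y up, looking along -z (the intrinsics and any distortion apply to the point x, -y, -z); pixel columns grow to the right and rows downward; lengths in m; the calibration is good to about 2 mm. A picture is of the moment at which its call begins. get_calibration takes no time and is no camera call.
- ctrl.sign_off(): hands the job in, once; it reports no verdict.
The state is a dict: "time": time; "qpos": joint angles; "dq": joint speeds; "joint_efforts": joint torques, N m; "eef_pos": TCP position; "tcp_rot": TCP orientation; "contact_force": force on the tool from outside, world axes, zero at the start; "wrist_torque": the same for the moment, N m; "opening": opening from 0.0 (shut) to 1.0 (fully open).
Only numpy, scipy, OpenCV 4.12 (cv2) and the standard library are available. Lean on these libraries where they do the work, as an engineer would, in place of code of your own. Each camera call takes 0.05 s, during which the arm holds its last target. There are 200 camera calls.

## Task

First slide the tester's clear guard fully open by its yellow tab while the orange probe is still in its blue stand. Then take the probe out of the stand and hold its brass spring tip on the red spot, with the probe square to the sloping face, pressing only lightly so that the spring tip is partly pushed in but not all the way. Finish while still holding it there: do not let go, keep the guard open, and leave the scale, the jar and the amber bottle where they are.

Things in the scene. Friction and masses are not known exactly. Their poses are not given: they have to be found in the camera images.
- tester: Fixed black bench contact tester, 92 x 200 mm footprint, with a light metal face on top that slopes down towards the tester's -x side (roughly towards the robot). Origin: centre of its underside, on the table; z up; y along its 200 mm length. It stands at a different place and yaw each time.
- face: The tester's metal face, 100 mm (x, up and down the slope) by 200 mm (y). Origin: centre of its upper surface, 60 mm above the table. x points up the slope, y along the tester's length, z is the face's outward normal, 20 degrees from vertical and leaning to the tester's -x side.
- red_spot: Red contact disc, 18 mm across, 1.5 mm proud of the face; rigid. Origin: centre of its upper surface. It lies at face x = 0 and face y = -55 or -15 mm (red and black may change places), under the clear guard at the start. Its own frame is level, with the tester's yaw: take the slope from face.
- black_spot: Black contact disc like the red one, at the other of the two places: not the one to test.
- guard (a joint): Guard travel, m: 0 closed, 0.085 fully open (end stop); starts at 0 to 0.015. Slides along the face's +y and stays where left (about 1.5 N friction). A clear plate, 76 x 85 mm, 4 mm thick, underside 8 mm and top 12 mm above the face; closed, it is centred at face y = -35 mm. Fully open it uncovers both spots.
- guard_tab (a point): Point in the guard's yellow tab, 26 mm above the face measured along the face's normal. The tab is 10 mm thick along the face's y, 26 mm along the face's x, and rises from the top of the guard (12 mm above the face) to 36 mm above the face; this point is in its middle in x and y. It moves with the guard.
- stand: Fixed blue block, 70 x 70 x 60 mm high, with a 13 mm upright hole right through its middle. Origin: centre of its underside. The probe stands in the hole with its shoulder on the block's top.
- probe: Round orange hand probe, about 80 g, 129 mm long: brass spring tip 5 mm across (0 to 14 mm from the point), steel nose 10 mm across (to 54 mm), orange handle 20 mm across (to 129 mm). Origin: the point of the extended tip; z along the probe towards the handle's end. Starts upright in the stand, tip 6 mm and handle 60 to 135 mm above the table, in any yaw.
- probe_grip (a point): Point on the probe's axis in the handle, 89 mm from the extended tip, 35 mm above the handle's shoulder: a good place to grip.
- probe_tip (a point): Very point of the brass spring tip; it moves with the tip.
- plunger (a joint): How far the spring tip is pushed into the probe, m: 0 extended, 0.012 fully in (hard stop). The spring begins to give at 1.2 N and adds 0.3 N per mm, 4.8 N fully in.
- scale: Loose black pocket scale, 125 x 75 x 23 mm high, origin at the centre of its underside. Leave alone.
- jar: Loose jar with white cap, 52 mm across, 65 mm high, origin at the centre of its underside. Leave alone.
- amber: Loose amber bottle, 44 mm across, 110 mm high, origin at the centre of its underside. Leave alone.
Things that resemble listed ones, but are neither listed nor needed, are in the scene too. There is more than one size of the probe; the one meant has the size given above.

How it is judged:
By the outcome, as a careful person would: the job done as asked, in the order asked, and still so for the second after the job is handed in, while the arm keeps its last pose, push and grip.
It also fails if it takes over 54 s, if anything falls off the work surface, if the arm or the gripper's body presses on something with over 40 N, if the wrist force passes 120 N, or if a joint passes its speed limit or range.

## Working session

There is one attempt and no reset: what is moved stays moved. The work goes in short steps, Python scripts to look and compute and a tool call to move; the robot and the scene stay as the last step left them, time stands still between calls to the robot, and variables do not carry over. Pictures are saved under pics/ and viewed, about 8 in all and at most 12, crops included, and the job is handed in when it is done.

Besides the shell and the picture viewer there is one more tool, called after "Call:" by a JSON object that holds its "api" and its "payload", one argument or row to a line. apply_moves: Moves the arm, as the interface text tells. Its arguments: {"type":"object","properties":{"moves":{"type":"array","items":{"type":"array","items":{"type":"array","items":{"type":"number"}}}},"force":{"type":"number"}},"required":["moves"]}

```bash
mkdir -p pics; ls; python3 - <<'E'
from plant import ctrl
import cv2,numpy as np
np.set_printoptions(precision=4,suppress=True)
for n in("side","top"):
    im=ctrl.read_camera(n); cv2.imwrite(f"pics/{n}0.png",im[:,:,::-1])
    c=ctrl.get_calibration(n); print(n,c)
s=ctrl.get_state();print(s)
E
```

```text
pics
side {'camera_matrix': array([[481.2609,   0.    , 280.6625],
       [  0.    , 481.2609, 213.8584],
       [  0.    ,   0.    ,   1.    ]]), 'cam_to_world': array([[ 0.9983,  0.0487, -0.0322,  0.5153],
       [-0.0543,  0.5715, -0.8188, -0.9693],
       [-0.0215,  0.8192,  0.5731,  0.7692],
       [ 0.    ,  0.    ,  0.    ,  1.    ]])}
top {'camera_matrix': array([[401.9555,   0.    , 285.056 ],
       [  0.    , 401.9555, 209.9438],
       [  0.    ,   0.    ,   1.    ]]), 'cam_to_world': array([[-0.0065,  0.9771, -0.2128,  0.331 ],
       [-1.    , -0.0068, -0.0006,  0.0213],
       [-0.002 ,  0.2128,  0.9771,  1.1187],
       [ 0.    ,  0.    ,  0.    ,  1.    ]])}
{'time': 0.1, 'qpos': array([-1.497 ,  0.2871,  1.578 ,  0.    ,  1.2786, -0.15  ]), 'dq': array([-0.0007, -0.0003, -0.002 , -0.0007, -0.0014, -0.0001]), 'joint_efforts': array([  0.0004, -40.7296, -29.3701,  -0.0001,   0.0034,   0.    ]), 'eef_pos': array([ 0.1498, -0.6576,  0.2301]), 'tcp_rot': array([ 0.9937,  0.1117,  0.    , -0.0011]), 'contact_force': array([ 0.7193,  0.1488, -0.6653]), 'wrist_torque': array([-0.0308,  0.0179, -0.0312]), 'opening': 1.0011317653666625}
```

View pics/side0.png

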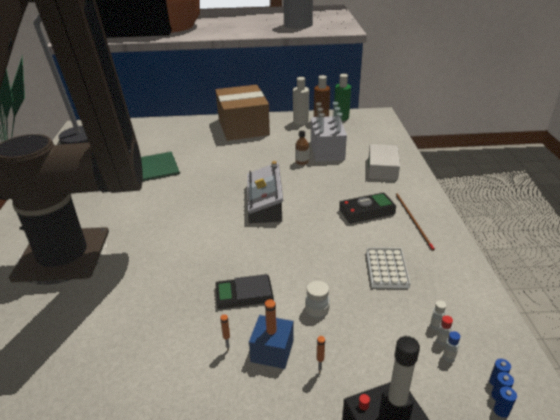

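View pics/top0.png

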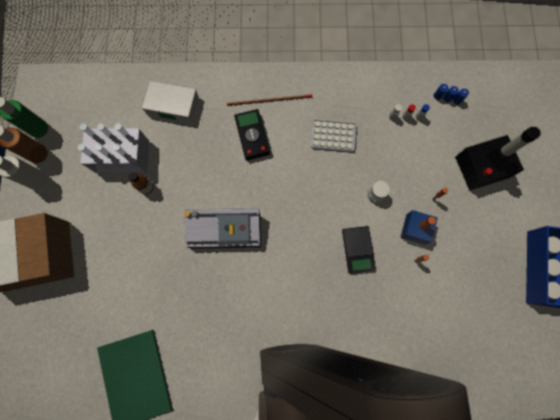

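Side: tester at (265,192), stand at (272,340) with the probe handle at (270,318), scale at (245,290), jar at (317,298). Top: tester at (223,228), stand at (420,227). I'll make one composite of enlarged crops.

```bash
python3 - <<'E'
import cv2,numpy as np
s=cv2.imread("pics/side0.png");t=cv2.imread("pics/top0.png")
def c(i,x,y,w=80,h=60,k=5):return cv2.resize(cv2.convertScaleAbs(i[y:y+h,x:x+w],alpha=1.5),None,fx=k,fy=k,interpolation=cv2.INTER_CUBIC)
cv2.imwrite("pics/crops.png",np.vstack([np.hstack([c(s,225,160),c(t,183,198)]),np.hstack([c(s,235,295,80,60),c(t,385,200)])]))
E
```

```text
(no output)
```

View pics/crops.png

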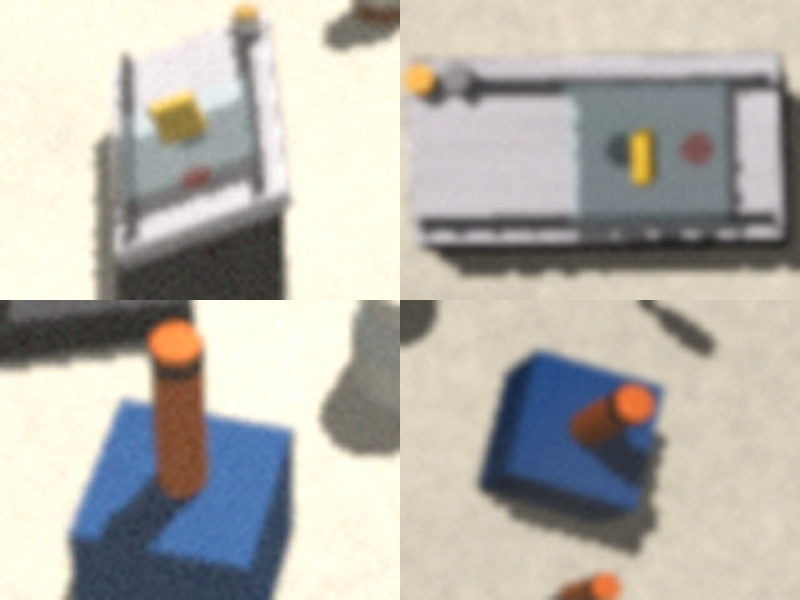

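Crops: the red spot is at the -y end (top px ≈ (242,228)), the black spot at (227,228) and the yellow tab at (231,229). An amber lamp stands on the far +y corner. The target probe is in the stand, with its handle top at top px (431,221). Next I measure.

```bash
cat > h.py <<'E'
import cv2,numpy as np
from scipy.spatial.transform import Rotation as R
from plant import ctrl
np.set_printoptions(precision=4,suppress=True)
def ray(n,p):
    c=ctrl.get_calibration(n);K=c["camera_matrix"];T=c["cam_to_world"]
    d=np.linalg.inv(K)@[p[0],p[1],1];return T[:3,3],T[:3,:3]@[d[0],-d[1],-d[2]]
def onz(n,p,z):
    o,d=ray(n,p);return o+d*(z-o[2])/d[2]
def tri(ps,pt):
    (a,u),(b,v)=ray("side",ps),ray("top",pt)
    s=np.linalg.lstsq(np.c_[u,-v],b-a,rcond=None)[0];A=a+u*s[0];B=b+v*s[1]
    return (A+B)/2,np.linalg.norm(A-B)
def blob(im,box,f):
    x,y,w,h=box;c=im[y:y+h,x:x+w].astype(int);m=f(c[...,0],c[...,1],c[...,2]).astype(np.uint8)
    n,l,st,ce=cv2.connectedComponentsWithStats(m)
    i=1+np.argmax(st[1:,4]);return ce[i]+[x,y],st[i],l==i
E
python3 - <<'E'
from h import *
s=cv2.imread("pics/side0.png")[:,:,::-1];t=cv2.imread("pics/top0.png")[:,:,::-1]
print("px",t[228,242],t[229,231],t[215,190],t[206,200],t[190,220], t[221,431],s[195,264],s[183,260],s[304,270])
yel=lambda r,g,b:(r>110)&(g>80)&(b<g*0.6)
red=lambda r,g,b:(r>1.35*g)&(r>1.3*b)
org=lambda r,g,b:(r>170)&(g<140)&(b<100)
P={}
for k,f,bs,bt in (("tab",yel,(245,170,30,30),(220,215,22,25)),("red",red,(250,185,25,20),(234,218,16,20)),("cap",org,(255,290,30,40),(415,205,30,40))):
    a,sa,_=blob(s,bs,f);b,sb,_=blob(t,bt,f);p,e=tri(a,b);P[k]=p
    print(k,a,sa,b,sb,p,e)
m=lambda r,g,b:(b>r*1.04)
for n,im,box in(("top",t,(170,190,110,70)),("side",s,(235,155,65,70))):
    c,st,mm=blob(im,box,m);print(n,c,st)
    cn=max(cv2.findContours(mm.astype(np.uint8),0,2)[0],key=cv2.contourArea)
    print(cv2.approxPolyDP(cn,3,True)[:,0]+box[:2], cv2.minAreaRect(cn))
blu=lambda r,g,b:(b>1.7*r)&(b>90)
for n,im,box in(("top",t,(395,200,50,50)),("side",s,(240,310,65,60))):
    c,st,mm=blob(im,box,blu);print(n,c,st,onz(n,c,.06))
E
```

```text
px [81 54 54] [153 124  41] [57 50 42] [152 146 133] [146 140 126] [158  78  37] [88 58 58] [95 80 40] [194 106  55]
tab [259.3571 180.5714] [11  9  8  4 14] [230.6286 229.2   ] [ 9 10  4 10 35] [0.5044 0.1632 0.091 ] 0.0009059684917813538
red [263.9 195.3] [12  9  5  3 10] [241.8667 227.4667] [ 6  8  5  4 15] [0.5146 0.1377 0.0589] 0.00039314990525673527Traceback (most recent call last):
  File "<stdin>", line 9, in <module>
  File "h.py", line 17, in blob
    i=1+np.argmax(st[1:,4]);return ce[i]+[x,y],st[i],l==i
        ~~~~~~~~~^^^^^^^^^^
    return _wrapfunc(a, 'argmax', axis=axis, out=out, **kwds)
    return bound(*args, **kwds)
ValueError: attempt to get argmax of an empty sequence
```

```bash
python3 - <<'E'
from h import *
s=cv2.imread("pics/side0.png")[:,:,::-1];t=cv2.imread("pics/top0.png")[:,:,::-1]
org=lambda r,g,b:(r>135)&(g<0.62*r)&(b<0.5*r)
a,sa,_=blob(s,(255,290,30,18),lambda r,g,b:(r>150)&(g<.65*r));b,sb,_=blob(t,(415,205,30,40),org)
print("cap",a,sa,b,sb,tri(a,b),onz("top",b,.135),onz("side",a,.135))
m=lambda r,g,b:(b>r*1.0)&(b>85)
for n,im,box in(("top",t,(170,190,110,70)),("side",s,(235,155,65,70))):
    c,st,mm=blob(im,box,m);print(n,c,st)
    cn=max(cv2.findContours(mm.astype(np.uint8),0,2)[0],key=cv2.contourArea)
    print((cv2.approxPolyDP(cn,3,True)[:,0]+box[:2]).tolist(), cv2.minAreaRect(cn))
blu=lambda r,g,b:(b>1.7*r)&(b>75)
for n,im,box in(("top",t,(395,200,50,50)),("side",s,(240,310,65,60))):
    c,st,mm=blob(im,box,blu);print(n,c,st,onz(n,c,.06))
# long face edges in top view, hand-read crop corners (cols-400)
q=lambda x,y:((x-400+.5)/5-.5+183,(y+.5)/5-.5+198)
for A,B,z in(((408,57),(780,55),.077),((418,240),(782,240),.043)):
    u,v=onz("top",q(*A),z),onz("top",q(*B),z);d=u-v;print("edge",u,v,np.linalg.norm(d),np.degrees(np.arctan2(-d[0],d[1])))
E
```

```text
cap [269.75   303.0577] [10 10 10  7 52] [431.4074 219.9259] [14 13  6  5 27] (array([ 0.5167, -0.3427,  0.1338]), np.float64(0.00183035844224359)) [ 0.5174 -0.3422  0.135 ] [ 0.5158 -0.3442  0.135 ]
top [230.1452 227.3399] [ 44  25  34  26 606]
[[246, 216], [216, 216], [216, 240], [246, 239], [247, 228], [243, 232], [237, 228], [240, 223], [247, 224]] ((60.49314880371094, 37.31507110595703), (24.50172233581543, 33.53256607055664), 87.87889862060547)
side [262.6822 187.5265] [ 14  20  28  25 321]
[[274, 175], [265, 177], [268, 185], [257, 190], [251, 182], [249, 198], [274, 191]] ((26.7036190032959, 32.07013702392578), (16.74955177307129, 31.27928352355957), 70.34617614746094)
top [417.3478 225.7255] [ 12  11  25  30 368] [ 0.5161 -0.3311  0.06  ]
side [280.3631 334.6624] [ 25   9  28  30 471] [ 0.5329 -0.3542  0.06  ]
edge [0.5624 0.2897 0.077 ] [0.5621 0.0922 0.077 ] 0.19754852775115164 -0.08432231073101802
edge [0.4691 0.2884 0.043 ] [0.4678 0.0926 0.043 ] 0.19573317568797705 -0.38887310592163676
```

```bash
cat >> h.py <<'E'
def face_R(tilt=20): # tool x up slope, y=-world y, z=-normal
    return R.from_euler('y',-tilt,degrees=True)*R.from_quat([1,0,0,0])
def plan(wps,step=.045):
    s=ctrl.get_state();p=np.array(s["eef_pos"]);q=R.from_quat(s["tcp_rot"]);print("at",s["time"],p,(face_R(0).inv()*q).as_rotvec(degrees=True))
    for P,Q in wps:
        P=np.array(P);rv=(q.inv()*Q).as_rotvec(degrees=True)
        n=int(max(1,np.ceil(np.linalg.norm(P-p)/step),np.ceil(np.linalg.norm(rv)/8)))
        d=(P-p)/n
        for i in range(n):
            print(np.round(np.r_[q.inv().apply(d),rv/n],4).tolist());p=p+d;q=q*R.from_rotvec(rv/n,degrees=True)
        print("--")
E
python3 - <<'E'
from h import *
plan([([.45,-.4,.25],face_R(0)),([.484,.163,.15],face_R(20))])
E
```

```text
at 0.1 [ 0.1498 -0.6576  0.2301] [  0.1211   0.0047 -12.8213]
[0.0389, -0.0205, -0.0022, -0.0135, -0.0005, 1.4246]
[0.0384, -0.0215, -0.0022, -0.0135, -0.0005, 1.4246]
[0.0378, -0.0224, -0.0022, -0.0135, -0.0005, 1.4246]
[0.0372, -0.0233, -0.0022, -0.0135, -0.0005, 1.4246]
[0.0366, -0.0243, -0.0022, -0.0135, -0.0005, 1.4246]
[0.036, -0.0252, -0.0022, -0.0135, -0.0005, 1.4246]
[0.0354, -0.0261, -0.0022, -0.0135, -0.0005, 1.4246]
[0.0347, -0.0269, -0.0022, -0.0135, -0.0005, 1.4246]
[0.0341, -0.0278, -0.0022, -0.0135, -0.0005, 1.4246]
--
[0.0026, -0.0433, 0.0077, 0.0, 1.5385, -0.0]
[0.0024, -0.0433, 0.0078, 0.0, 1.5385, -0.0]
[0.0022, -0.0433, 0.0078, 0.0, 1.5385, -0.0]
[0.002, -0.0433, 0.0079, 0.0, 1.5385, -0.0]
[0.0018, -0.0433, 0.0079, 0.0, 1.5385, -0.0]
[0.0016, -0.0433, 0.008, 0.0, 1.5385, -0.0]
[0.0013, -0.0433, 0.008, 0.0, 1.5385, -0.0]
[0.0011, -0.0433, 0.008, 0.0, 1.5385, -0.0]
[0.0009, -0.0433, 0.0081, 0.0, 1.5385, -0.0]
[0.0007, -0.0433, 0.0081, 0.0, 1.5385, -0.0]
[0.0005, -0.0433, 0.0081, 0.0, 1.5385, -0.0]
[0.0003, -0.0433, 0.0081, 0.0, 1.5385, -0.0]
[0.0, -0.0433, 0.0081, 0.0, 1.5385, -0.0]
--
```

Call:
{"api": "apply_moves", "payload": {
  "moves": [
    [[0.039,-0.0205,-0.002,0,0,1.4,0],[0.038,-0.0215,-0.002,0,0,1.4,0],[0.038,-0.0225,-0.002,0,0,1.4,0],[0.037,-0.0235,-0.002,0,0,1.4,0],[0.0365,-0.0245,-0.002,0,0,1.4,0],[0.036,-0.025,-0.002,0,0,1.4,0],[0.0355,-0.026,-0.002,0,0,1.4,0],[0.035,-0.027,-0.002,0,0,1.4,0],[0.034,-0.028,-0.002,0,0,1.4,0]]
  ],
  "force": 20
}}

```text
time: 1.0
eef_pos: [0.4554, -0.3928, 0.2425]
tcp_rot: [1.0, -0.008, -0.002, -0.005]
contact_force: [1.3, -0.4, -0.7]
opening: 0.495
```

```bash
python3 - <<'E'
from h import *
plan([([.48,.163,.16],face_R(20))],.048)
E
```

```text
at 1.0 [ 0.4554 -0.3928  0.2425] [ 0.6159 -0.2511  0.9648]
[0.0013, -0.0463, 0.0074, -0.0368, 1.6875, -0.0886]
[0.0012, -0.0463, 0.0074, -0.0368, 1.6875, -0.0886]
[0.001, -0.0463, 0.0074, -0.0368, 1.6875, -0.0886]
[0.0009, -0.0463, 0.0074, -0.0368, 1.6875, -0.0886]
[0.0007, -0.0463, 0.0074, -0.0368, 1.6875, -0.0886]
[0.0006, -0.0463, 0.0074, -0.0368, 1.6875, -0.0886]
[0.0004, -0.0463, 0.0073, -0.0368, 1.6875, -0.0886]
[0.0003, -0.0463, 0.0073, -0.0368, 1.6875, -0.0886]
[0.0001, -0.0463, 0.0073, -0.0368, 1.6875, -0.0886]
[-0.0, -0.0463, 0.0073, -0.0368, 1.6875, -0.0886]
[-0.0001, -0.0463, 0.0072, -0.0368, 1.6875, -0.0886]
[-0.0003, -0.0463, 0.0072, -0.0368, 1.6875, -0.0886]
--
```

Tracks well.

Call:
{"api": "apply_moves", "payload": {
  "moves": [
    [[0.001,-0.046,0.007,0,1.7,-0.1,0],[0.001,-0.046,0.007,0,1.7,-0.1,0],[0.001,-0.046,0.007,0,1.7,-0.1,0],[0.001,-0.046,0.007,0,1.7,-0.1,0],[0.001,-0.046,0.007,0,1.7,-0.1,0],[0,-0.046,0.007,0,1.7,-0.1,0],[0,-0.046,0.007,0,1.7,-0.1,0],[0,-0.046,0.007,0,1.7,-0.1,0],[0,-0.046,0.007,0,1.7,-0.1,0],[0,-0.046,0.007,0,1.7,-0.1,0],[0,-0.046,0.007,0,1.7,-0.1,0],[0,-0.03,0.005,0,1.2,0,0]]
  ]
}}

```text
time: 2.2
eef_pos: [0.4757, 0.1659, 0.1617]
tcp_rot: [0.984, 0.0, 0.178, -0.007]
contact_force: [0.4, 0.4, -0.1]
opening: 0.501
```

```bash
python3 - <<'E'
from h import *
F=np.array([.515,.163,.06]);n=np.array([-.342,0,.94])
plan([(F+n*.06,face_R(20)),(F+n*.019,face_R(20))],.03)
t=cv2.convertScaleAbs(ctrl.read_camera("top")[160:280,150:310,::-1],alpha=1.5)
s=cv2.convertScaleAbs(ctrl.read_camera("side")[120:240,180:340,::-1],alpha=1.5)
cv2.imwrite("pics/a.png",cv2.resize(np.hstack([s,t]),None,fx=2.5,fy=2.5,interpolation=2))
E
```

```text
at 2.2 [0.4757 0.1659 0.1617] [ 0.7505 20.4501 -0.0432]
[0.0009, 0.0018, 0.0245, -0.3713, -0.2252, -0.0437]
[0.001, 0.0016, 0.0245, -0.3713, -0.2252, -0.0437]
--
[-0.0, -0.0, 0.0205, 0.0, 0.0, 0.0]
[-0.0, -0.0, 0.0205, 0.0, 0.0, 0.0]
--
```

View pics/a.png

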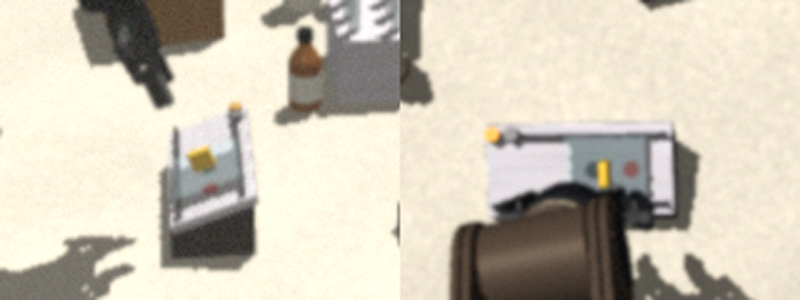

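The gripper straddles the tab line from above. The tab (side crop (202,158)) is clear, so I descend.

Call:
{"api": "apply_moves", "payload": {
  "moves": [
    [[0.001,0.002,0.0245,-0.4,-0.2,0,0],[0.001,0.001,0.0245,-0.3,-0.2,0,0],[0,0,0.0,0,0,0,0]]
  ]
}}

```text
time: 2.6
eef_pos: [0.4942, 0.1643, 0.115]
tcp_rot: [0.985, 0.003, 0.173, -0.0]
contact_force: [-0.5, 0.0, 0.0]
opening: 0.501
```

```bash
python3 - <<'E'
from h import *
F=np.array([.515,.163,.06]);n=np.array([-.342,0,.94])
plan([(F+n*.019,face_R(20))],.02)
E
```

```text
at 2.6 [0.4942 0.1643 0.115 ] [ 0.035  19.914  -0.3319]
[0.0004, 0.0007, 0.0199, -0.0458, 0.043, 0.1596]
[0.0004, 0.0007, 0.0199, -0.0458, 0.043, 0.1596]
--
```

Call:
{"api": "apply_moves", "payload": {
  "moves": [
    [[0.0005,0.0005,0.02,0,0,0.15,0],[0.0005,0.0005,0.02,0,0,0.15,0],[0,0,0,0,0,0,0],[0,0,0,0,0,0,1],[0,0,0,0,0,0,1],[0,0,0,0,0,0,1],[0,0,0,0,0,0,1],[0,0,0,0,0,0,1]]
  ],
  "force": 20
}}

```text
time: 3.4
eef_pos: [0.5106, 0.1603, 0.0817]
tcp_rot: [0.984, -0.0, 0.176, -0.0]
contact_force: [5.0, 1.5, -7.7]
opening: 0.109
```

Tab gripped (opening 9 mm). Sliding it open.

Call:
{"api": "apply_moves", "payload": {
  "moves": [
    [[0,-0.01,0,0,0,0,1],[0,-0.01,0,0,0,0,1],[0,-0.01,0,0,0,0,1],[0,-0.01,0,0,0,0,1],[0,-0.01,0,0,0,0,1],[0,-0.01,0,0,0,0,1]]
  ]
}}

```text
time: 4.0
eef_pos: [0.51, 0.2183, 0.0818]
tcp_rot: [0.984, 0.002, 0.177, 0.003]
contact_force: [3.9, -0.1, -5.1]
opening: 0.105
```

Call:
{"api": "apply_moves", "payload": {
  "moves": [
    [[0,-0.01,0,0,0,0,1],[0,-0.008,0,0,0,0,1],[0,-0.006,0,0,0,0,1],[0,-0.005,0,0,0,0,1]]
  ]
}}

```text
time: 4.4
eef_pos: [0.5095, 0.2445, 0.0816]
tcp_rot: [0.984, 0.004, 0.176, 0.009]
contact_force: [4.7, -29.0, 2.6]
opening: 0.11
```

End stop reached (29 N, y = 0.2445 against 0.242 predicted). Releasing and lifting off.

Call:
{"api": "apply_moves", "payload": {
  "moves": [
    [[0,0,0,0,0,0,1],[0,0,0,0,0,0,0],[0,0,0,0,0,0,0],[0,0,0,0,0,0,0],[0,0,0,0,0,0,0],[0,0,-0.02,0,0,0,0],[0,0,-0.03,0,0,0,0],[0,0,-0.04,0,0,0,0],[0,0,-0.04,0,0,0,0],[0,0.04,-0.01,0,0,0,0],[0,0.045,0,0,0,0,0],[0,0.045,0,0,0,0,0]]
  ]
}}

```text
time: 5.6
eef_pos: [0.4608, 0.1207, 0.2262]
tcp_rot: [0.984, 0.01, 0.18, 0.006]
contact_force: [0.9, -1.6, -0.5]
opening: 0.501
```

```bash
python3 - <<'E'
from h import *
plan([([.515,-.343,.24],face_R(0))],.048)
E
```

```text
at 5.6 [0.4608 0.1207 0.2262] [-0.7092 20.7516 -1.1801]
[0.0045, 0.0465, 0.001, 0.0709, -2.0752, 0.118]
[0.0047, 0.0465, 0.0008, 0.0709, -2.0752, 0.118]
[0.0048, 0.0465, 0.0006, 0.0709, -2.0752, 0.118]
[0.0049, 0.0464, 0.0003, 0.0709, -2.0752, 0.118]
[0.005, 0.0464, 0.0001, 0.0709, -2.0752, 0.118]
[0.0051, 0.0464, -0.0001, 0.0709, -2.0752, 0.118]
[0.0052, 0.0464, -0.0004, 0.0709, -2.0752, 0.118]
[0.0052, 0.0464, -0.0006, 0.0709, -2.0752, 0.118]
[0.0053, 0.0464, -0.0009, 0.0709, -2.0752, 0.118]
[0.0054, 0.0464, -0.0011, 0.0709, -2.0752, 0.118]
--
```

Call:
{"api": "apply_moves", "payload": {
  "moves": [
    [[0.0045,0.046,0.001,0.1,-2.1,0.1,0],[0.005,0.046,0.001,0.1,-2.1,0.1,0],[0.005,0.046,0.0005,0.1,-2.1,0.1,0],[0.005,0.046,0,0.1,-2.1,0.1,0],[0.005,0.046,0,0.1,-2.1,0.1,0],[0.005,0.046,0,0.1,-2.1,0.1,0],[0.005,0.046,0,0.1,-2.1,0.1,0],[0.005,0.046,-0.0005,0.1,-2.1,0.1,0],[0.005,0.046,-0.001,0.1,-2.1,0.1,0],[0.005,0.046,-0.001,0,-2,0.1,0],[0,0,0,0,0,0,0]]
  ]
}}

```text
time: 6.7
eef_pos: [0.5154, -0.3608, 0.244]
tcp_rot: [1.0, 0.001, -0.001, -0.001]
contact_force: [-0.3, 0.3, -0.3]
opening: 0.5
```

```bash
python3 - <<'E'
from h import *
plan([([.5167,-.343,.15],face_R(0)),([.5167,-.343,.076],face_R(0))],.04)
T=ctrl.read_camera("top");S=ctrl.read_camera("side")
cv2.imwrite("pics/t1.png",T[:,:,::-1]);cv2.imwrite("pics/s1.png",S[:,:,::-1])
red=lambda r,g,b:(r>1.5*g)&(r>1.4*b)
a,sa,_=blob(S,(250,185,25,20),red);b,sb,_=blob(T,(234,218,16,20),red);print("red",a,sa,b,sb,tri(a,b))
c=lambda i,x,y:cv2.resize(cv2.convertScaleAbs(i[y:y+60,x:x+80,::-1],alpha=1.5),None,fx=5,fy=5,interpolation=2)
cv2.imwrite("pics/b.png",np.vstack([np.hstack([c(S,225,160),c(T,183,198)]),np.hstack([c(S,235,275),c(T,385,200)])]))
E
```

```text
at 6.7 [ 0.5154 -0.3608  0.244 ] [ 0.089  -0.0699 -0.0735]
[0.0005, -0.0059, 0.0313, -0.0297, 0.0233, 0.0245]
[0.0005, -0.0059, 0.0313, -0.0297, 0.0233, 0.0245]
[0.0004, -0.0059, 0.0313, -0.0297, 0.0233, 0.0245]
--
[-0.0, -0.0, 0.037, 0.0, -0.0, -0.0]
[-0.0, -0.0, 0.037, 0.0, -0.0, -0.0]
--Traceback (most recent call last):
  File "<stdin>", line 6, in <module>
  File "h.py", line 17, in blob
    i=1+np.argmax(st[1:,4]);return ce[i]+[x,y],st[i],l==i
        ~~~~~~~~~^^^^^^^^^^
    return _wrapfunc(a, 'argmax', axis=axis, out=out, **kwds)
    return bound(*args, **kwds)
ValueError: attempt to get argmax of an empty sequence
```

```bash
python3 - <<'E'
import cv2,numpy as np
S=cv2.imread("pics/s1.png");T=cv2.imread("pics/t1.png")
c=lambda i,x,y:cv2.resize(cv2.convertScaleAbs(i[y:y+60,x:x+80],alpha=1.5),None,fx=5,fy=5,interpolation=2)
cv2.imwrite("pics/b.png",np.vstack([np.hstack([c(S,225,160),c(T,183,198)]),np.hstack([c(S,235,275),c(T,385,200)])]))
E
```

```text
(no output)
```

View pics/b.png

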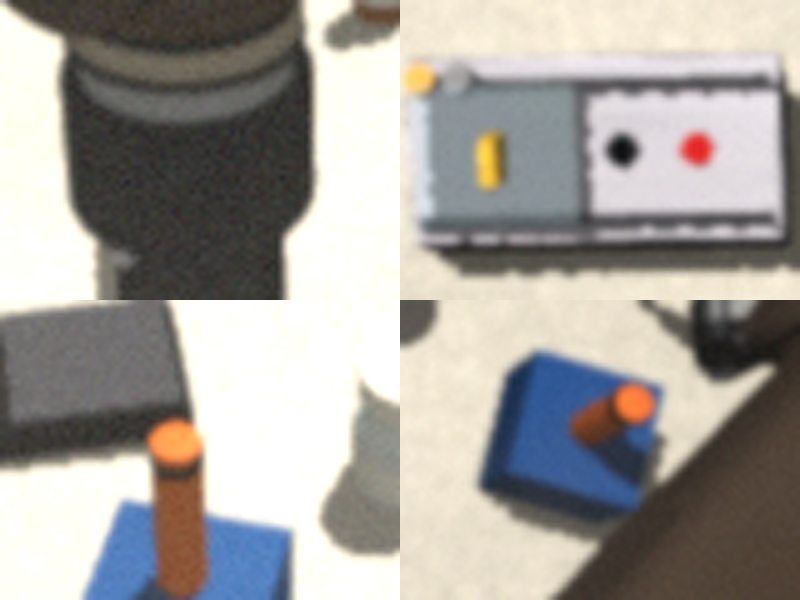

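The guard is fully open, with both spots uncovered and red at top crop (697,149), px ≈ (242,227). The probe is untouched. I refine red and yaw in the top view, then go down over the probe.

```bash
python3 - <<'E'
from h import *
T=cv2.imread("pics/t1.png")[:,:,::-1]
def wc(box,f):
    x,y,w,h=box;c=T[y:y+h,x:x+w].astype(float);W=np.clip(f(c),0,None);Y,X=np.mgrid[y:y+h,x:x+w];return (W*X).sum()/W.sum(),(W*Y).sum()/W.sum()
r=wc((237,222,10,11),lambda c:c[...,0]-1.25*c[...,1]-15);b=wc((222,222,10,11),lambda c:100-c.max(2))
R_,B=onz("top",r,.0615),onz("top",b,.0615);d=B-R_
print(r,b,R_,B,np.linalg.norm(d),np.degrees(np.arctan2(-d[0],d[1])))
E
```

```text
(np.float64(241.96027850701975), np.float64(227.36422782787352)) (np.float64(226.98731988472622), np.float64(227.62247838616716)) [0.5146 0.1372 0.0615] [0.5142 0.1771 0.0615] 0.039931713475834546 0.6078203002216974
```

Call:
{"api": "apply_moves", "payload": {
  "moves": [
    [[0.0005,-0.006,0.031,0,0,0,0],[0.0005,-0.006,0.031,0,0,0,0],[0.0005,-0.006,0.02,0,0,0,0],[0,0,0,0,0,0,0]]
  ]
}}

```text
time: 7.2
eef_pos: [0.5175, -0.3322, 0.1632]
tcp_rot: [1.0, 0.004, 0.002, -0.001]
contact_force: [-0.2, 0.0, -0.1]
opening: 0.498
```

```bash
python3 - <<'E'
from h import *
plan([([.5167,-.343,.076],face_R(0))],.03)
E
```

```text
at 7.2 [ 0.5175 -0.3322  0.1632] [ 0.1233  0.2413 -0.4858]
[-0.0004, 0.0037, 0.0291, -0.0411, -0.0804, 0.1619]
[-0.0004, 0.0037, 0.0291, -0.0411, -0.0804, 0.1619]
[-0.0003, 0.0036, 0.0291, -0.0411, -0.0804, 0.1619]
--
```

Call:
{"api": "apply_moves", "payload": {
  "moves": [
    [[-0.0005,0.0105,0,0,-0.2,0.5,0],[0,0,0,0,0,0,0]]
  ]
}}

```text
time: 7.4
eef_pos: [0.5178, -0.3416, 0.1656]
tcp_rot: [1.0, 0.001, 0.001, -0.0]
contact_force: [0.5, -0.8, 0.9]
opening: 0.503
```

```bash
python3 - <<'E'
from h import *
plan([([.5167,-.343,.076],face_R(0))],.03)
E
```

```text
at 7.4 [ 0.5178 -0.3416  0.1656] [ 0.0212  0.1417 -0.1216]
[-0.0004, 0.0005, 0.0299, -0.0071, -0.0472, 0.0405]
[-0.0004, 0.0005, 0.0299, -0.0071, -0.0472, 0.0405]
[-0.0004, 0.0005, 0.0299, -0.0071, -0.0472, 0.0405]
--
```

Call:
{"api": "apply_moves", "payload": {
  "moves": [
    [[-0.0005,0.0005,0.03,0,0,0,0],[-0.0005,0.0005,0.03,0,0,0,0],[0,0.0005,0.028,0,0,0,0],[0,0,0,0,0,0,0],[0,0,0,0,0,0,0]]
  ]
}}

```text
time: 7.9
eef_pos: [0.5231, -0.3497, 0.0878]
tcp_rot: [1.0, 0.0, 0.009, 0.007]
contact_force: [0.6, 0.3, 0.8]
opening: 0.501
```

```bash
python3 - <<'E'
from h import *
plan([([.5167,-.343,.076],face_R(0))],.03)
E
```

```text
at 7.9 [ 0.5231 -0.3497  0.0878] [-0.797   1.0504 -0.0569]
[-0.0066, -0.0068, 0.0116, 0.797, -1.0504, 0.0569]
--
```

Call:
{"api": "apply_moves", "payload": {
  "moves": [
    [[-0.0065,-0.0065,0.0,0.8,-1,0,0],[0,0,0,0,0,0,0]]
  ]
}}

```text
time: 8.1
eef_pos: [0.5177, -0.3443, 0.0917]
tcp_rot: [1.0, 0.0, 0.002, 0.001]
contact_force: [0.3, -0.6, -0.4]
opening: 0.499
```

```bash
python3 - <<'E'
from h import *
plan([([.5167,-.343,.076],face_R(0))],.03)
print(ctrl.get_state()["wrist_torque"])
E
```

```text
at 8.1 [ 0.5177 -0.3443  0.0917] [-0.1501  0.205  -0.0458]
[-0.001, -0.0013, 0.0157, 0.1501, -0.205, 0.0458]
--
[ 0.0305  0.0233 -0.0014]
```

Call:
{"api": "apply_moves", "payload": {
  "moves": [
    [[-0.001,-0.001,0.016,0.1,-0.2,0,0],[0,0,0,0,0,0,0]]
  ]
}}

```text
time: 8.3
eef_pos: [0.5178, -0.3442, 0.0776]
tcp_rot: [1.0, 0.0, 0.002, 0.002]
contact_force: [-1.5, -0.2, -1.0]
opening: 0.497
```

```bash
python3 - <<'E'
from h import *
plan([([.5167,-.343,.076],face_R(0))],.03)
E
```

```text
at 8.3 [ 0.5178 -0.3442  0.0776] [-0.2366  0.1981 -0.0545]
[-0.0011, -0.0012, 0.0016, 0.2366, -0.1981, 0.0545]
--
```

Good; close on the handle.

Call:
{"api": "apply_moves", "payload": {
  "moves": [
    [[-0.001,-0.001,0,0.2,-0.2,0,0],[0,0,0,0,0,0,1],[0,0,0,0,0,0,1],[0,0,0,0,0,0,1],[0,0,0,0,0,0,1],[0,0,0,0,0,0,1]]
  ],
  "force": 50
}}

```text
time: 8.9
eef_pos: [0.517, -0.3432, 0.0779]
tcp_rot: [1.0, 0.001, -0.0, 0.0]
contact_force: [0.0, 0.5, -0.1]
opening: 0.213
```

Call:
{"api": "apply_moves", "payload": {
  "moves": [
    [[0,0,-0.01,0,0,0,1],[0,0,-0.015,0,0,0,1],[0,0,-0.02,0,0,0,1],[0,0,-0.02,0,0,0,1],[0,0,-0.02,0,0,0,1],[0,0,-0.03,0,0,0,1],[0,0,-0.03,0,0,0,1],[0,0,0,0,0,0,1]]
  ]
}}

```text
time: 9.7
eef_pos: [0.5175, -0.3434, 0.2362]
tcp_rot: [1.0, 0.0, 0.002, 0.002]
contact_force: [0.7, -0.7, 0.7]
opening: 0.22
```

```bash
python3 - <<'E'
from h import *
n=np.array([-.342,0,.94]);Q=face_R(20)
plan([(np.array([.5146,.1372,.0615])+n*(.0719+.06),Q)],.044)
E
```

```text
at 9.7 [ 0.5175 -0.3434  0.2362] [-0.2452  0.2569 -0.0569]
[-0.004, -0.0401, 0.004, 0.0194, 1.6453, 0.0083]
[-0.0041, -0.0401, 0.0039, 0.0194, 1.6453, 0.0083]
[-0.0042, -0.0401, 0.0038, 0.0194, 1.6453, 0.0083]
[-0.0043, -0.0401, 0.0037, 0.0194, 1.6453, 0.0083]
[-0.0044, -0.0401, 0.0036, 0.0194, 1.6453, 0.0083]
[-0.0045, -0.0401, 0.0035, 0.0194, 1.6453, 0.0083]
[-0.0047, -0.0401, 0.0034, 0.0194, 1.6453, 0.0083]
[-0.0048, -0.0401, 0.0033, 0.0194, 1.6453, 0.0083]
[-0.0049, -0.0401, 0.0031, 0.0194, 1.6453, 0.0083]
[-0.0049, -0.0401, 0.003, 0.0194, 1.6453, 0.0083]
[-0.005, -0.0401, 0.0029, 0.0194, 1.6453, 0.0083]
[-0.0051, -0.0401, 0.0027, 0.0194, 1.6453, 0.0083]
--
```

Call:
{"api": "apply_moves", "payload": {
  "moves": [
    [[-0.004,-0.04,0.004,0,1.65,0,1],[-0.004,-0.04,0.004,0,1.65,0,1],[-0.004,-0.04,0.004,0,1.65,0,1],[-0.0045,-0.04,0.0035,0,1.65,0,1],[-0.0045,-0.04,0.0035,0,1.65,0,1],[-0.0045,-0.04,0.0035,0,1.65,0,1],[-0.0045,-0.04,0.003,0,1.65,0,1],[-0.005,-0.04,0.003,0,1.65,0,1],[-0.005,-0.04,0.003,0,1.65,0,1],[-0.005,-0.04,0.003,0,1.65,0,1],[-0.005,-0.03,0.003,0,1.65,0,1],[0,0,0,0,0,0,1]]
  ]
}}

```text
time: 10.9
eef_pos: [0.4675, 0.1004, 0.1852]
tcp_rot: [0.986, -0.001, 0.166, 0.003]
contact_force: [-0.2, 0.1, -0.9]
opening: 0.221
```

```bash
python3 - <<'E'
from h import *
n=np.array([-.342,0,.94]);Q=face_R(20)
plan([(np.array([.5146,.1372,.0615])+n*(.0719+.025),Q)],.04)
T=ctrl.read_camera("top");S=ctrl.read_camera("side")
cv2.imwrite("pics/t2.png",T[:,:,::-1]);cv2.imwrite("pics/s2.png",S[:,:,::-1])
c=lambda i,x,y:cv2.resize(cv2.convertScaleAbs(i[y:y+100,x:x+80,::-1],alpha=1.5),None,fx=5,fy=5,interpolation=2)
cv2.imwrite("pics/c.png",np.hstack([c(S,225,120),c(T,183,178)]))
E
```

```text
at 10.9 [0.4675 0.1004 0.1852] [-0.3408 19.1585  0.163 ]
[0.0012, -0.0185, 0.0176, 0.1811, 0.4207, -0.0504]
[0.0011, -0.0184, 0.0177, 0.1811, 0.4207, -0.0504]
--
```

View pics/c.png

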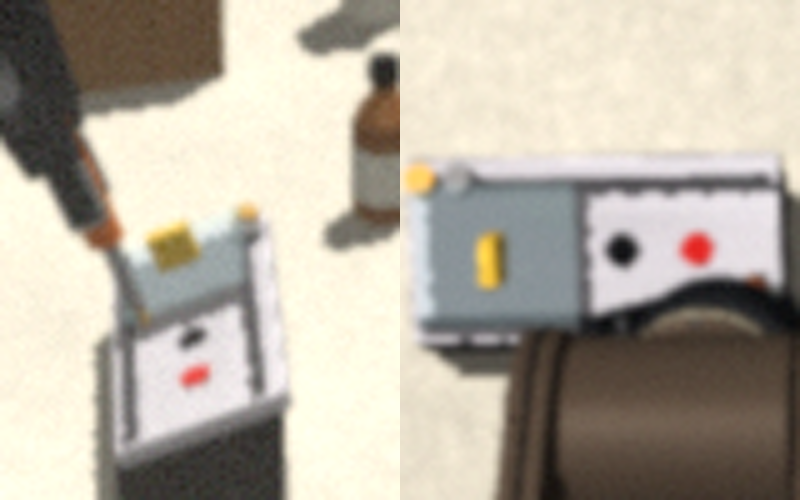

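Guard open, and the spots are clear. The held probe points down, with its tip at side crop (145,318), px ≈ (253.6,183.2). I check that against the predicted tip and axis.

```bash
cat >> h.py <<'E'
def proj(n,P):
    c=ctrl.get_calibration(n);T=np.linalg.inv(c["cam_to_world"]);p=T[:3,:3]@P+T[:3,3];v=c["camera_matrix"]@[p[0],-p[1],-p[2]];return v[:2]/v[2]
E
python3 - <<'E'
from h import *
s=ctrl.get_state();p=s["eef_pos"];z=R.from_quat(s["tcp_rot"]).apply([0,0,1])
for d in(.0719,.0719-.054,.0719-.129): u=proj("side",p+z*d);print(d,p+z*d,u,(u-[225,120]+.5)*5-.5)
E
```

```text
0.0719 [0.4929 0.0975 0.1187] [255.0342 184.6366] [152.1711 325.1828]
0.017900000000000006 [0.475  0.0979 0.1696] [246.9326 167.6496] [111.6631 240.2478]
-0.0571 [0.4503 0.0986 0.2404] [235.0074 142.6455] [ 52.0372 115.2275]
```

Call:
{"api": "apply_moves", "payload": {
  "moves": [
    [[0.001,-0.0185,0.0176,0.2,0.4,0,1],[0.001,-0.0185,0.0176,0.2,0.4,0,1],[0,0,0,0,0,0,1]]
  ]
}}

```text
time: 11.3
eef_pos: [0.4859, 0.1325, 0.1554]
tcp_rot: [0.984, -0.004, 0.177, 0.001]
contact_force: [-0.4, -0.5, -0.6]
opening: 0.219
```

```bash
python3 - <<'E'
from h import *
n=np.array([-.342,0,.94]);Q=face_R(20)
plan([(np.array([.5146,.1372,.0615])+n*(.0719+.010),Q)],.04)
s=ctrl.get_state();p=s["eef_pos"];z=R.from_quat(s["tcp_rot"]).apply([0,0,1])
for d in(.0719,.0719-.054): u=proj("side",p+z*d);print(d,p+z*d,u,(u-[225,120]+.5)*5-.5)
S=ctrl.read_camera("side");T=ctrl.read_camera("top")
c=lambda i,x,y:cv2.resize(cv2.convertScaleAbs(i[y:y+100,x:x+80,::-1],alpha=1.5),None,fx=5,fy=5,interpolation=2)
cv2.imwrite("pics/d.png",np.hstack([c(S,225,120),c(T,183,178)]))
E
```

```text
at 11.3 [0.4859 0.1325 0.1554] [-0.139  20.344   0.5158]
[-0.0053, -0.0047, 0.0161, 0.2253, -0.3441, -0.4813]
--
0.0719 [0.5109 0.1322 0.088 ] [262.2053 187.3433] [188.0264 338.7166]
0.017900000000000006 [0.4921 0.1324 0.1386] [254.2131 171.2198] [148.0654 258.0989]
```

View pics/d.png

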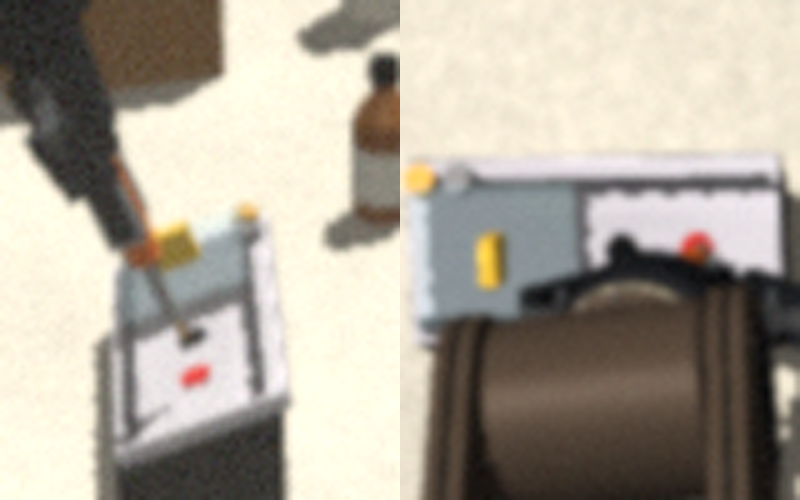

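Predicted and seen tip agree to about 1 mm (seen (185,335), predicted (188,339) crop). I correct laterally, then come closer.

Call:
{"api": "apply_moves", "payload": {
  "moves": [
    [[-0.005,-0.005,0,0.2,-0.3,-0.5,1],[0,0,0.014,0,0,0,1],[0,0,0,0,0,0,1]]
  ]
}}

```text
time: 11.7
eef_pos: [0.4884, 0.1344, 0.1454]
tcp_rot: [0.984, -0.002, 0.177, 0.001]
contact_force: [-0.3, -0.0, -1.3]
opening: 0.222
```

```bash
cat > st.py <<'E'
from h import *
n=np.array([-.342,0,.94]);Q=face_R(20);c=np.array([.5146,.1372,.0615])
plan([(c+n*(.0719+.004),Q)],.04)
s=ctrl.get_state();t=s["eef_pos"]+R.from_quat(s["tcp_rot"]).apply([0,0,.0719])-c
print("tip: slope x, y, height mm",1e3*t@[.94,0,.342],1e3*t[1],1e3*t@n,"F.n",s["contact_force"]@n)
E
python3 st.py
```

```text
at 11.7 [0.4884 0.1344 0.1454] [-0.0911 20.4372  0.2043]
[-0.0042, -0.0028, 0.0118, 0.1245, -0.4372, -0.1844]
--
tip: slope x, y, height mm 4.61320920075393 -2.929726653569803 15.881765850563767 F.n -1.0719141686074587
```

Call:
{"api": "apply_moves", "payload": {
  "moves": [
    [[-0.004,-0.003,0.005,0.1,-0.4,-0.2,1],[-0.002,-0.001,0.003,0,-0.2,0,1],[0,0,0,0,0,0,1]]
  ]
}}

```text
time: 12.0
eef_pos: [0.486, 0.1379, 0.1374]
tcp_rot: [0.985, -0.001, 0.173, 0.0]
contact_force: [0.7, -0.5, -1.4]
opening: 0.221
```

```bash
python3 st.py
```

```text
at 12.0 [0.486  0.1379 0.1374] [-0.0251 19.9537  0.0615]
[0.0009, 0.0007, 0.0052, 0.0352, 0.0463, -0.0559]
--
tip: slope x, y, height mm -0.9738634119124902 0.6171843477892347 9.225603563488281 F.n -1.5475195833455944
```

Call:
{"api": "apply_moves", "payload": {
  "moves": [
    [[0.001,0.0005,0.005,0,0,0,1],[0,0,0.003,0,0,0,1],[0,0,0,0,0,0,1],[0,0,0,0,0,0,1]]
  ]
}}

```text
time: 12.4
eef_pos: [0.4902, 0.1375, 0.1302]
tcp_rot: [0.985, -0.0, 0.174, 0.0]
contact_force: [-0.2, 0.5, -0.3]
opening: 0.219
```

```bash
python3 st.py
```

```text
at 12.4 [0.4902 0.1375 0.1302] [-0.0192 20.0026  0.035 ]
[-0.0005, 0.0003, -0.003, 0.0248, -0.0026, -0.031]
--
tip: slope x, y, height mm 0.5590192953748933 0.25648885965648405 1.0349015655439473 F.n -0.16480216172297693
```

Square and centred, 1 mm above. Pressing in 7 mm in small steps.

Call:
{"api": "apply_moves", "payload": {
  "moves": [
    [[0,0,0.002,0,0,0,1],[0,0,0.002,0,0,0,1],[0,0,0.0,0,0,0,1]]
  ]
}}

```text
time: 12.7
eef_pos: [0.4919, 0.1376, 0.1267]
tcp_rot: [0.985, -0.0, 0.174, 0.0]
contact_force: [-1.1, 0.4, 0.5]
opening: 0.219
```

```bash
python3 st.py
```

```text
at 12.7 [0.4919 0.1376 0.1267] [-0.0186 20.0322  0.027 ]
[-0.001, 0.0004, -0.0069, 0.0229, -0.0322, -0.0232]
--
tip: slope x, y, height mm 1.0376227085122636 0.33414296210890204 -2.842809922937771 F.n 0.7925864489071266
```

Call:
{"api": "apply_moves", "payload": {
  "moves": [
    [[-0.0005,0,0.002,0,0,0,1],[0,0,0.001,0,0,0,1],[0,0,0.0,0,0,0,1],[0,0,0.0,0,0,0,1],[0,0,0.0,0,0,0,1]]
  ]
}}

```text
time: 13.2
eef_pos: [0.4928, 0.1376, 0.1243]
tcp_rot: [0.985, -0.0, 0.174, 0.0]
contact_force: [-1.2, -0.3, 1.8]
opening: 0.222
```

```bash
python3 st.py; python3 - <<'E'
from h import *
n=np.array([-.342,0,.94]);f=[];S=[]
for i in range(12):
    S.append(ctrl.read_camera("side"));f.append(ctrl.get_state()["contact_force"])
T=ctrl.read_camera("top")
print(np.mean(f,0),np.mean(f@n),np.std(f@n))
c=lambda i,x,y:cv2.resize(cv2.convertScaleAbs(i[y:y+60,x:x+40,::-1],alpha=1.5),None,fx=10,fy=10,interpolation=2)
cv2.imwrite("pics/e.png",np.hstack([c(np.mean(S,0).astype(np.uint8),243,160),c(T,215,200)]))
E
python3 st.py
```

```text
at 13.2 [0.4928 0.1376 0.1243] [-0.0271 20.0603  0.0146]
[-0.001, 0.0004, -0.0095, 0.0291, -0.0603, -0.0096]
--
tip: slope x, y, height mm 1.061369608574391 0.3515168066062502 -5.474700281497967 F.n 2.103301963983001
[-1.7969 -0.1681  1.5494] 2.0709931599862093 0.4598171454703177
at 13.85 [0.4928 0.1376 0.1242] [-0.0264 20.0648  0.0141]
[-0.001, 0.0004, -0.0095, 0.0283, -0.0648, -0.0092]
--
tip: slope x, y, height mm 1.0805327427878662 0.351931253548321 -5.5187997165378695 F.n 0.6929009602674479
```

View pics/e.png

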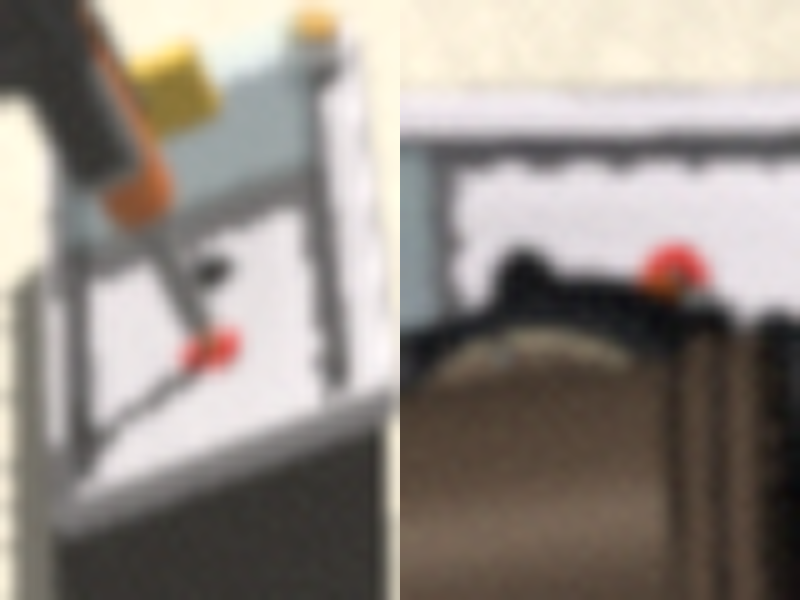

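The tip sits centrally on the red spot (side crop (208,350)) with its brass partly in and the guard still open. Net force is 2.07 N plus the 0.8 N probe weight, about 2.85 N, so roughly 5.5 mm pushed in, which matches the geometry. Last check: the bystanders, then hand in.

```bash
python3 - <<'E'
from h import *
t=cv2.imread("pics/side0.png").astype(int);T=ctrl.read_camera("side")[:,:,::-1].astype(int)
u=cv2.imread("pics/top0.png").astype(int);U=ctrl.read_camera("top")[:,:,::-1].astype(int)
for k,a,b,(x,y,w,h) in(("scale",t,T,(212,270,64,40)),("jar",t,T,(302,280,30,38)),("amber",t,T,(292,130,20,34)),("amber top",u,U,(128,168,26,28)),("scale top",u,U,(340,222,36,54)),("jar top",u,U,(365,176,30,30))):
    d=np.abs(a-b)[y:y+h,x:x+w].max(2);print(k,d.mean(),(d>40).sum())
print(ctrl.sign_off())
E
```

```text
scale 7.78671875 111
jar 2.824561403508772 0
amber 3.2029411764705884 0
amber top 7.964285714285714 0
scale top 9.651234567901234 0
jar top 14.651111111111112 0
the job is handed in; nothing more can be done
None
```

I slid the guard open by its tab while the probe was still in the stand, then took the probe out and pressed its tip on the red spot. I handed in at about 14 s, still holding it there.

- **Guard:** it moved about 84 mm until the end stop pushed back with 29 N. The last picture shows it still open.
- **Position:** the tip is within about 1 mm of the red spot's centre by calculation. The pictures show it on the red disc.
- **Squareness:** the tool's tilt is 20.06° against the required 20°. I took the tester's yaw as 0; my measurement of it read between −0.4° and 0.6°.
- **Pressure:** by position the spring tip is pushed in about 5.5 mm of 12. The force gives the same: 2.07 N averaged, plus about 0.8 N for the probe's weight. Single force readings were noisy, from 0.7 to 2.1 N.
- **Scale, jar and amber bottle:** comparing pictures before and after, the jar and amber bottle are unchanged in both views. The scale is unchanged from the top. Its side-view region shows 111 changed pixels, which I put down to the removed probe overlapping that region, though I did not check further.

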